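Cover the dish, unlatch the condenser arm and hold it up

ROBOT

A 6-joint arm with a two-finger parallel gripper is mounted at the origin on the work surface. World frame = base frame: x ahead of the robot, y to its left, z up, the work surface at z = 0. Lengths are in m, angles in rad, forces in N, time in s.
With the tool pointing down it reaches from about 0.35 to 0.975 m from the base axis. Payload 4.9 kg.
Tool frame: the origin (TCP) lies on the centre line of the jaws, within the pads' length; the fingertips stand 11 mm ahead of it and the grasp point (between the pads) lies 8 mm behind it (manip.finger_overhang is the distance from the TCP to the fingertips, in m); y points along the fingers, z is the direction in which the jaws open and shut, and the axes are right-handed (so a half turn about y gives the same grasp; the last joint's range is limited). The gripper opens to 85 mm and grips with 20 to 120 N. Pads are 22 mm wide; open, the fingers measure 114 mm over their backs; the gripper's body (76 mm by 85 mm) begins 54 mm behind the grasp point. The pads swing forward as they close: fully open they stand 13 mm farther back than shut.
Start: joints at [1.01, 0.053, 1.613, -0, 1.476, -0.119], TCP at [0.267, 0.565, 0.242] pointing down, gripper open.
Joint ranges: [-3.01, 3.01], [-1.01, 2.22], [0.06, 2.58], [-1.02, 4.17], [0.09, 2.62], [-3.14, 3.14]. Speed limits (rad/s): [2.57, 2.57, 3.14, 3.14, 3.14, 3.14].

INTERFACE

Orientations are given as a unit quaternion [w, x, y, z].
In Python, from plant import readout, cams, workorder, manip gives the robot as it stands.
- The arm moves only by the tool play_rows, never from a script. Its arguments are lists of equal length, an entry for each row: "slide": the shift along the tool's x, y, z in cm, a list of three; "yaw": the turn about the tool's y in degrees; "grip": the closure, from -1 (fully open) to 1 (shut), so that 0 is half open. In form: {"slide": [[x, y, z], ...], "yaw": [yaw, ...], "grip": [grip, ...]}. A call has 1 to 12 rows; each row shifts and turns the commanded pose from where the row before left it, along the tool's axes as they then stand; what a row does not reach is not made up. A row lasts 1/10 s, in which the tool goes at most 50 mm and 8.59 degrees, less where a joint would pass 70% of its speed; a pose out of reach is approached as far as the arm can. A call with a gripper value outside its range is refused whole. The fingers move at their own pace and stop on an object; the grip force is fixed at half the most. Time passes only in rows, so rows that do not move let the fingers close. It gives the time, the measured TCP pose, the force and the opening at its end, in the units of the state.
- readout.state(): the state, without advancing time (a new reading comes with each control period).
- cams.grab_frame(name): name is "scene" or "top" or "wrist"; returns a dict with "image" (384x512x3 uint8, red, green, blue), "mtx" (3x3 intrinsics, pixels), "dist" ([k1, k2, p1, p2, k3] as OpenCV has them; the pictures are not rectified), "R" (3x3) and "t" (3): a world point X has camera coordinates R X + t; the wrist camera has in their place "mount" (4x4, takes a point from camera to tool coordinates, whose origin is the TCP and whose axes are the tool frame's). Camera axes: x right, y down, z forward; pixel columns grow to the right and rows downward; lengths in m; the calibration is good to about 2 mm. A picture is of the moment at which its call begins: read the wrist's pose just before it. There is no depth.
- workorder.job_done(): hands the job in, once; it reports no verdict.
The state is a dict: "time": time; "joint_pos": joint angles; "joint_vel": joint speeds; "joint_efforts": joint torques, N m; "tool_pos": TCP position; "tool_rot": TCP orientation; "contact_force": force on the tool from outside, world axes, zero at the start; "ft_torque": the same for the moment, N m; "gripper_width": opening from 0.0 (shut) to 1.0 (fully open).
Only numpy, scipy, OpenCV 4.12 (cv2) and the standard library are available. Lean on these libraries where they do the work, as an engineer would, in place of code of your own. Each camera call takes 0.05 s, during which the arm holds its last target.

TASK

I want to wipe the condenser lens. First set the lid on the open specimen dish so that it is fully seated and nothing can fall in, and let go of it; then take the condenser arm by the pull knob of its latch, draw the latch sideways against its spring, lift the arm's end about ten centimetres off its ball without letting it drop, and finish while still holding it up there. Leave everything else on the bench where it is.

Things in the scene. Friction and masses are not known exactly. Their poses are not given: they have to be found in the camera images.
- stand: White fixed stand, base 360 x 84 x 15 mm: steel ball (30 mm dia, centre 121 mm up) on a post at the robot's end, pivot of the condenser arm at the far end. Origin on the bench under the ball; x from ball to pivot, y to the side where the latch knob sticks out, z up. The arm's coupler (56 x 50 mm, top 151 mm up) covers the ball; black lens barrel 64 mm dia, top 161 mm up, 130 mm from the ball.
- hinge_axis (a point): Point on the arm's hinge axis: 240 mm along the stand's x from the ball, 125 mm above the bench. The axis is horizontal, along the stand's y.
- coupler (a point): Point in the arm's coupler, over the ball, 240 mm from the hinge; 125 mm above the bench with the arm down, about 225 mm with it raised 100 mm.
- tongue (a joint): Angle of the condenser arm, rad: 0 down on the ball, growing as its coupler end goes up (100 mm up is 0.43), stop at 0.9. The arm weighs about 0.6 kg and falls back when let go; lifting at the coupler end takes about 3 to 5 N.
- latch (a joint): Draw of the spring latch, m: 0 closed, 0.018 at its stop, along the stand's +y (level, away from the arm). Its bolt catches under the ball; the arm is free once it is drawn more than 9 mm. The spring takes about 4 N at the start, 10 N at the stop, and closes it when let go. Once the bolt is above the ball it may spring back.
- latch_grip (a point): Middle of the latch's level round steel stem, 10 mm dia, along the stand's y; closed: 46 mm to +y of the ball, 110 mm up. Free stem from 21 mm inward (coupler) to 21 mm outward (end flange 26 mm dia x 7). The latch rides up with the arm, so the drawn stem is also the handle to lift by; it goes round the hinge at 240 mm radius and may turn between the fingers.
- dish: Open round white ceramic dish with upright glass slides inside: 100 mm outer dia, 60 mm tall, walls 5 mm, mouth 90 mm; 0.5 kg, loose. Origin: centre of its underside.
- lid: White ceramic lid, knob up on the bench: flange 106 mm dia, 8 to 14 mm above its origin; under it a centring boss 80 mm dia x 8 mm, 5 mm play all round in the dish; on top a round knob 20 mm dia from 14 to 46 mm, with a 25 mm bead above to 56 mm. 0.1 to 0.2 kg. Origin: centre of its underside; seated, 52 mm above the dish's origin.
- objective: bystander: steel microscope objective standing on end, 28 dia x 46 mm; leave alone (origin: centre of its underside)
- bottle: bystander: white bottle, 56 dia x 130 mm; leave alone (origin: centre of its underside)
- jar: bystander: amber jar with black cap, 60 dia x 75 mm; leave alone (origin: centre of its underside)
- slide_box: bystander: flat closed box, 85 x 100 x 35 mm; leave alone (origin: centre of its underside)
- driver: bystander: screwdriver lying near the robot; leave alone (origin: near its middle)
- mug: bystander: mug, 70 dia x 80 mm; leave alone (origin: centre of its underside)
- ring: bystander: dark steel ring, 60 dia x 12 mm, lying flat; leave alone (origin: centre of its underside)
Mind the look-alikes: they are no part of the job. Leave any orange look-alike of the dish alone. What is shaped like the lid but pink is not meant.

How it is judged:
On the way, in this order (a step that is already met when the one before it is completed fails the run):
1. the lid sits fully on the dish and is let go (horizontal distance between lid and dish below 0.008 m and z of lid in the frame of dish between 0.047 and 0.056 m and angle between lid's own z axis and vertical below 0.08 rad and contact force between the fingers and lid below 0.1 N and value of joint tongue below 0.05 rad), for 0.2 s.
2. the latch is drawn out with the arm still down (value of joint latch above 0.008 m and value of joint tongue below 0.1 rad), for 0.05 s.
At the end, for the whole second after the job is handed in: The lid sits on the dish (within 8 mm of centre, level, its origin 47 to 56 mm above the dish's) and is not touched; the arm is at rest with its coupler about 70 to 140 mm up (joint 0.29 to 0.62 rad), carried by the gripper (over 1 N between the fingers and the arm or latch) and by no other thing (horizontal distance between lid and dish below 0.008 m and z of lid in the frame of dish between 0.047 and 0.056 m and angle between lid's own z axis and vertical below 0.08 rad and contact force between the fingers and lid below 0.1 N and value of joint tongue between 0.29 and 0.62 rad and velocity of joint tongue between -0.1 and 0.1 rad/s and contact force between the fingers and stand above 1 N and angle between dish's own z axis and vertical below 0.1 rad and contact force between stand and objective below 0.2 N and contact force between stand and bottle below 0.2 N and contact force between stand and jar below 0.2 N and contact force between stand and slide_box below 0.2 N and contact force between stand and driver below 0.2 N and contact force between stand and mug below 0.2 N and contact force between stand and ring below 0.2 N and contact force between stand and lid below 0.2 N and contact force between stand and dish below 0.2 N); the arm keeps its last pose, push and grip.
It fails at once if a bystander is moved by more than 30 mm (distance of any of objective, bottle, jar, slide_box, driver, mug, ring from where it was at the start of the episode above 0.03 m).
It fails at once if the dish is pushed more than 40 mm or tipped (distance of dish from where it was at the start of the episode above 0.04 m or angle between dish's own z axis and vertical above 0.4 rad).
It fails at once if the lid is dropped from more than about 25 mm (linear speed of lid above 0.7 m/s and contact force between the fingers and lid below 0.02 N).
It fails at once if the arm is let drop (velocity of joint tongue below -3 rad/s).
It also fails if it takes over 48 s, if anything falls off the work surface, if the arm or the gripper's body presses on something with over 40 N, if the wrist force passes 120 N, or if a joint passes its speed limit or range.

## Working session

There is one attempt and no reset: what is moved stays moved. The work goes in short steps, Python scripts to look and compute and a tool call to move; the robot and the scene stay as the last step left them, time stands still between calls to the robot, and variables do not carry over. Pictures are saved under pics/ and viewed, and the job is handed in when it is done.

Besides the shell and the picture viewer there is one more tool, called after "Request:" by a JSON object that holds its "fn" and its "kwargs". play_rows: Moves the arm, as the interface text tells. Its arguments: {"type":"object","properties":{"slide":{"type":"array","items":{"type":"array","items":{"type":"number"}}},"yaw":{"type":"array","items":{"type":"number"}},"grip":{"type":"array","items":{"type":"number"}}},"required":["slide","yaw","grip"]}

```bash
ls; mkdir -p pics; python3 - <<'E'
from plant import readout,cams,manip
import cv2
s=readout.state(); print(s)
print([a for a in dir(manip) if a[0]!='_'])
for n in ["scene","top","wrist"]:
    f=cams.grab_frame(n); cv2.imwrite(f"pics/{n}0.png",f["image"][:,:,::-1])
    print(n,{k:v for k,v in f.items() if k!="image"})
E
```

```text
pics
{'time': 0.0, 'joint_pos': array([ 1.00996801e+00,  5.33843362e-02,  1.61432174e+00,  6.07644456e-06,
        1.47603164e+00, -1.19046208e-01]), 'joint_vel': array([ 0.00280064, -0.0008819 ,  0.00017119,  0.00207758, -0.00131159,
       -0.00016945]), 'joint_efforts': array([ 4.31338515e-05, -3.93678832e+01, -3.70174992e+01, -1.40791076e-04,
        7.00020013e-03, -5.83459084e-06]), 'tool_pos': array([0.26691141, 0.56445392, 0.24102941]), 'tool_rot': array([-0.6892112 ,  0.69063977, -0.15518147,  0.1546717 ]), 'contact_force': array([-0.43494844,  0.22539823,  0.18070974]), 'ft_torque': array([-0.00334948,  0.03974712,  0.01556469]), 'gripper_width': 0.9996874852940947}
['IKError', 'finger_overhang']
scene {'mtx': array([[353.53243881,   0.        , 264.58702669],
       [  0.        , 353.53243881, 196.73708957],
       [  0.        ,   0.        ,   1.        ]]), 'dist': array([-0.05620862,  0.        ,  0.        ,  0.        ,  0.        ]), 'R': array([[-0.59545818,  0.80315955, -0.01908625],
       [ 0.5654967 ,  0.40214462, -0.72006471],
       [-0.57065142, -0.43956164
[... 422 characters left out ...]
      [ 0.12446412, -0.00158495, -0.99222284]]), 't': array([0.00558689, 0.53206388, 1.11000697])}
wrist {'mtx': array([[326.89039843,   0.        , 263.06769176],
       [  0.        , 326.89039843, 185.4743202 ],
       [  0.        ,   0.        ,   1.        ]]), 'dist': array([-0.07903043,  0.        ,  0.        ,  0.        ,  0.        ]), 'mount': array([[ 8.77394313e-04,  9.57705956e-01,  2.87747341e-01,
        -7.25690013e-02],
       [ 1.54422178e-03, -2.87748406e-01,  9.57704793e-01,
        -1.30650079e-01],
       [ 9.99998423e-01, -3.95939029e-04, -1.73137921e-03,
         5.02286372e-04],
       [ 0.00000000e+00,  0.00000000e+00,  0.00000000e+00,
         1.00000000e+00]])}
```

View pics/top0.png

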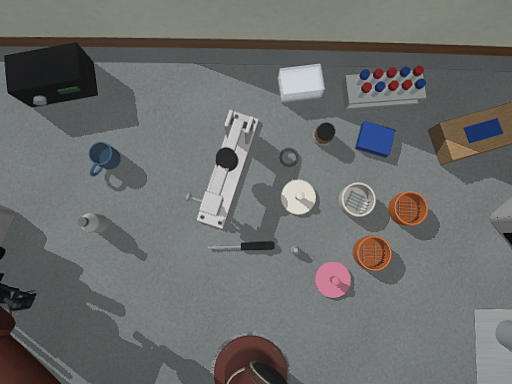

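View pics/scene0.png

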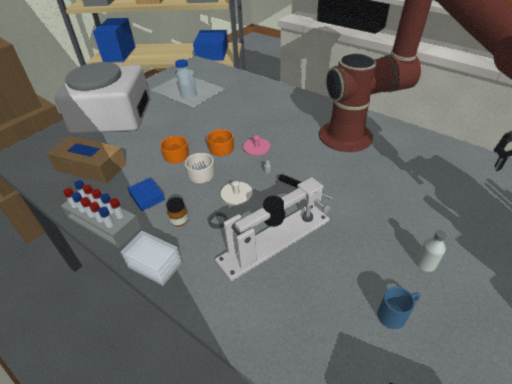

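View pics/wrist0.png

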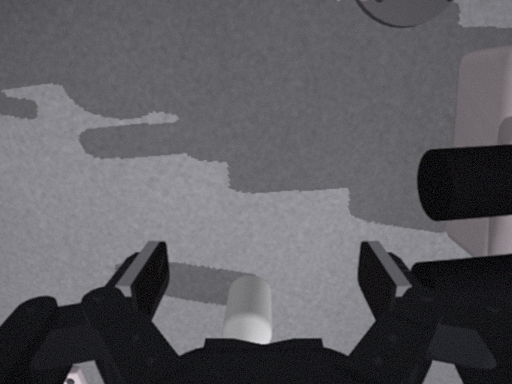

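```bash
cat > h.py <<'E'
import numpy as np, cv2
def ray(f,px):
    n=cv2.undistortPoints(np.array(px,float).reshape(-1,1,2),f["mtx"],f["dist"]).reshape(-1,2)
    d=np.c_[n,np.ones(len(n))]@f["R"]; o=-f["R"].T@f["t"]; return o,d
def plane(f,px,z):
    o,d=ray(f,px); return o+d*((z-o[2])/d[:,2])[:,None]
def proj(f,X):
    X=np.atleast_2d(X).astype(float); return cv2.projectPoints(X,cv2.Rodrigues(f["R"])[0],f["t"],f["mtx"],f["dist"])[0].reshape(-1,2)
E
python3 - <<'E'
from plant import cams
import cv2,numpy as np
f=cams.grab_frame("top");im=f["image"][:,:,::-1]
c=cv2.resize(im[100:300,160:440],None,fx=2.8,fy=2.8,interpolation=cv2.INTER_CUBIC);cv2.imwrite("pics/topc.png",c)
c=cv2.resize(im[100:240,180:280],None,fx=4.2,fy=4.2,interpolation=cv2.INTER_CUBIC);cv2.imwrite("pics/tops.png",c)
f=cams.grab_frame("scene");im=f["image"][:,:,::-1]
c=cv2.resize(im[130:280,170:350],None,fx=4,fy=4,interpolation=cv2.INTER_CUBIC);cv2.imwrite("pics/scenec.png",c)
E
```

```text
(no output)
```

View pics/topc.png

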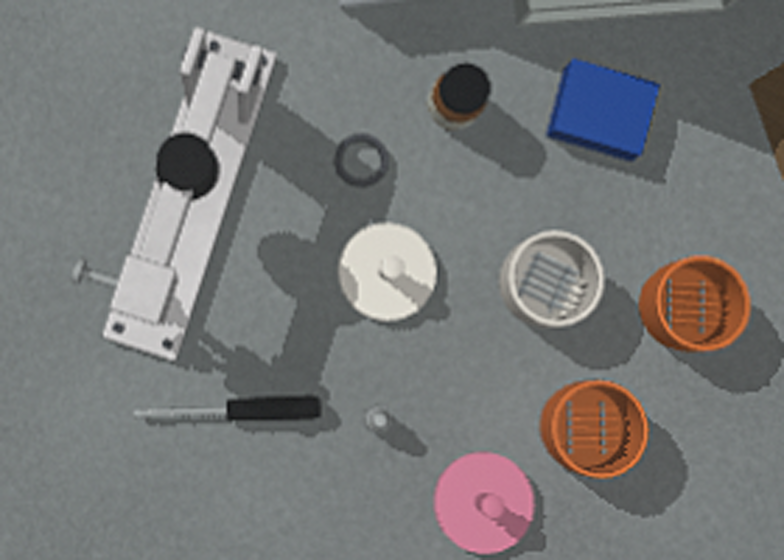

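View pics/tops.png

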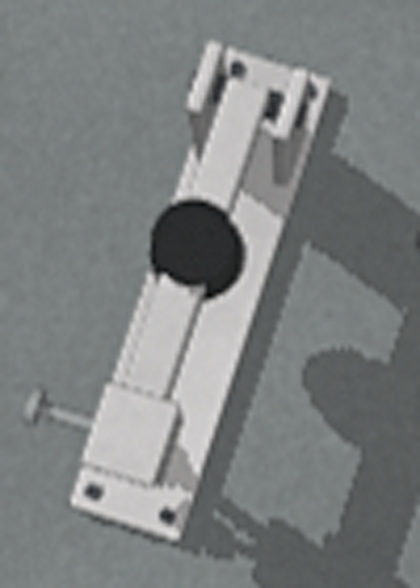

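View pics/scenec.png

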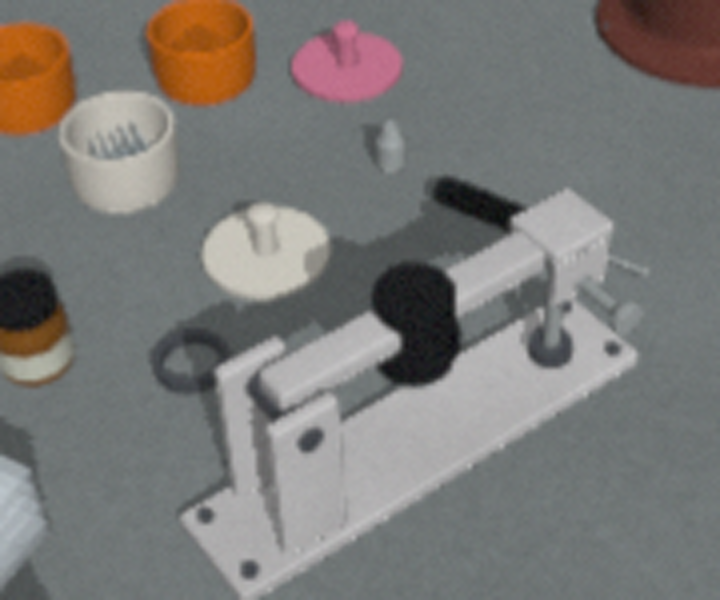

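```bash
cat > m.py <<'E'
from plant import cams
from h import *
f=cams.grab_frame("top");im=f["image"]
hsv=cv2.cvtColor(im,cv2.COLOR_RGB2HSV).astype(int);r,g,b=[im[:,:,i].astype(int) for i in range(3)]
w=((r-b>8)&(r>120)&(r<=255)&(hsv[:,:,1]<60)).astype(np.uint8)
n,l,st,ce=cv2.connectedComponentsWithStats(w)
for i in range(1,n):
    if st[i,4]>150: print("warm",st[i],ce[i])
d=((r<45)&(g<45)&(b<45)).astype(np.uint8)
n,l,st,ce=cv2.connectedComponentsWithStats(d)
for i in range(1,n):
    if st[i,4]>100: print("dark",st[i],ce[i])
    if st[i,4]>100 and abs(ce[i,0]-227)<8 and abs(ce[i,1]-159)<8: 
        print("barrel",plane(f,[ce[i]],.161))
C=np.array([[110,383],[180,405],[152,485],[82,465]])/4.2+[180,100]-.4
P=plane(f,C,.151);print("coupler",P,P.mean(0))
B=np.array([[72,505],[178,540],[330,80]])/4.2+[180,100]-.4
P=plane(f,B,.015);print("base",P,P[1:]-P[:-1])
print("knob",plane(f,np.array([[36,405]])/4.2+[180,100]-.4,.110))
E
python3 m.py
```

```text
warm [281 180  35  34 914] [297.97374179 196.50765864]
warm [339 183  37  34 479] [357.21503132 200.31941545]
dark [   4   43   94   64 4357] [50.37984852 73.81110856]
dark [317 123  18  17 231] [325.41558442 131.23809524]
dark [216 148  21  23 151] [227.09271523 158.56953642]
barrel [[0.59974855 0.07361165 0.161     ]]
dark [241 242  33   8 244] [257.07786885 245.58606557]
dark [  0 283  36  28 526] [ 16.10836502 297.18250951]
dark [  0 306  61  78 870] [ 23.19310345 348.26551724]
dark [253 356  34  28 434] [268.97004608 372.00230415]
coupler [[0.51279481 0.12915048 0.151     ]
 [0.49947442 0.0840725  0.151     ]
 [0.44817314 0.10049942 0.151     ]
 [0.46004948 0.14529251 0.151     ]] [0.48012296 0.11475373 0.151     ]
base [[ 0.44061459  0.16870181  0.015     ]
 [ 0.4170069   0.09199201  0.015     ]
 [ 0.75888701 -0.01191031  0.015     ]] [[-0.02360769 -0.0767098   0.        ]
 [ 0.34188011 -0.10390232  0.        ]]
knob [[0.50217401 0.18233902 0.11      ]]
```

```bash
cat >> h.py <<'E'
from scipy.spatial.transform import Rotation as Ro
def tool(s):
    q=s["tool_rot"]; return Ro.from_quat([q[1],q[2],q[3],q[0]]).as_matrix()
def wristf(s,f):
    # make a world->camera R,t
    T=np.eye(4);T[:3,:3]=tool(s);T[:3,3]=s["tool_pos"];C=np.linalg.inv(T@f["mount"])
    f["R"]=C[:3,:3];f["t"]=C[:3,3];return f
E
python3 - <<'E'
from plant import readout,cams
from h import *
s=readout.state();R=tool(s);print(R.round(3));print(np.degrees(np.arctan2(R[1,2],R[0,2])), s["time"])
f=cams.grab_frame("top")
lid=plane(f,[[298,196.7]],.014);dish=plane(f,[[358.4,199.1]],.06);print(lid,dish)
t=np.array([.52,-.19,.25]);print((t-s["tool_pos"])@R*100)
E
```

```text
[[ 0.904 -0.     0.428]
 [-0.428 -0.001  0.904]
 [-0.    -1.    -0.001]]
64.686265569363 0.3
[[ 0.5163575  -0.13657261  0.014     ]] [[ 0.50738237 -0.3076105   0.06      ]]
[ 55.13432727  -0.77725592 -57.42063151]
```

Request:
{"fn": "play_rows", "kwargs": {"slide": [[1.5, 0, -1.5], [2.5, 0, -2.5], [3.4, -0.1, -3.6], [3.4, -0.1, -3.6], [3.4, -0.1, -3.6], [3.4, -0.1, -3.6], [3.4, -0.1, -3.6], [3.4, -0.1, -3.6], [3.4, -0.1, -3.6], [3.4, 0, -3.6], [3.4, 0, -3.6], [3.4, 0, -3.6]], "yaw": [0, 0, 0, 0, 0, 0, 0, 0, 0, 0, 0, 0], "grip": [-1, -1, -1, -1, -1, -1, -1, -1, -1, -1, -1, -1]}}

```text
time: 1.55
tool_pos: [0.4399, 0.0389, 0.2497]
tool_rot: [0.69, -0.69, 0.154, -0.155]
contact_force: [0.8, 1.3, 0.5]
gripper_width: 0.998
```

Request:
{"fn": "play_rows", "kwargs": {"slide": [[3.4, 0, -3.6], [3.4, 0, -3.6], [3.4, 0, -3.6], [3.4, 0, -3.6], [2.1, 0, -2.2], [1.5, 0, -1.5], [0, 0, 0], [0, 0, 0], [0, 0, 0]], "yaw": [0, 0, 0, 0, 0, 0, 0, 0, 0], "grip": [-1, -1, -1, -1, -1, -1, -1, -1, -1]}}

```text
time: 2.45
tool_pos: [0.5176, -0.1953, 0.2493]
tool_rot: [0.69, -0.69, 0.155, -0.155]
contact_force: [0.6, 0.1, -0.5]
gripper_width: 1.001
```

```bash
python3 - <<'E'
from plant import readout,cams
from h import *
s=readout.state();print(s["time"],s["tool_pos"],s["joint_pos"].round(2));R=tool(s);print(R.round(3))
f=cams.grab_frame("wrist");cv2.imwrite("pics/w1.png",f["image"][:,:,::-1]);np.save("w1.npy",f["image"])
f=wristf(s,f)
print(proj(f,[[.5164,-.1366,.014],[.5074,-.3076,.06]]))
E
```

```text
2.45 [ 0.51758338 -0.19526937  0.24927512] [-0.5  -0.12  1.77  0.    1.49 -1.63]
[[ 0.904 -0.     0.427]
 [-0.427  0.     0.904]
 [-0.    -1.     0.   ]]
[[310.15008376 131.08501437]
 [161.63273497 199.48852527]]
```

View pics/w1.png

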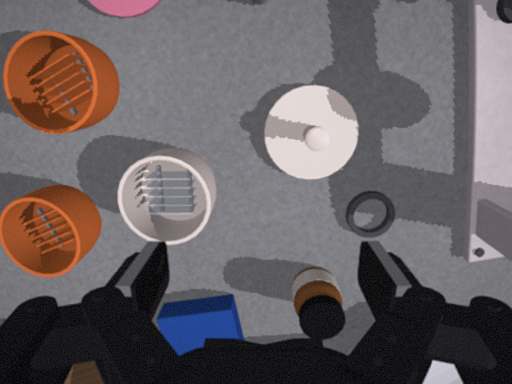

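```bash
cat > fit.py <<'E'
from h import *
def fit(f,c,half,z,rad,zmin=None):
    """radial edge of white region -> world circle on plane z; returns centre, radius"""
    im=f["image"];r,g,b=[im[:,:,i].astype(int) for i in range(3)]
    w=((r-b>6)&(r>95)).astype(np.uint8)
    w[:max(0,c[1]-half)]=0;w[c[1]+half:]=0;w[:,:max(0,c[0]-half)]=0;w[:,c[0]+half:]=0
    w=cv2.morphologyEx(w,cv2.MORPH_CLOSE,np.ones((3,3)))
    k=max(cv2.findContours(w,cv2.RETR_EXTERNAL,cv2.CHAIN_APPROX_NONE)[0],key=cv2.contourArea)
    P=plane(f,k.reshape(-1,2),z)[:,:2]
    return w,P
def circ(P,r):
    from scipy.optimize import least_squares
    q=least_squares(lambda q:np.hypot(*(P-q[:2]).T)-q[2],[*P.mean(0),r],loss="soft_l1",f_scale=.001).x
    return q
E
python3 - <<'E'
from plant import readout,cams
from fit import *
s=readout.state();f=wristf(s,cams.grab_frame("wrist"))
w,P=fit(f,(311,131),58,.014,.053);q=circ(P,.053);print("lid",q,np.abs(np.hypot(*(P-q[:2]).T)-q[2]).mean())
w2,P=fit(f,(168,198),60,.06,.05);
# keep rim side: camera nadir-side/near points of the outer contour are body walls; keep those within 3mm of 50mm circle iteratively
q=circ(P,.05);print("dish raw",q)
for i in range(15):
    d=np.hypot(*(P-q[:2]).T); k=d<.0515
    from scipy.optimize import least_squares
    q2=least_squares(lambda c:np.hypot(*(P[k]-c).T)-.05,q[:2]).x; q=np.r_[q2,.05]
print("dish",q,k.sum(),len(k))
o=-f["R"].T@f["t"];print("cam",o)
im=f["image"][:,:,::-1].copy()
for X,r,z in((q,.05,.06),(q,.045,.06)):
    a=np.linspace(0,2*np.pi,60);C=np.c_[X[0]+r*np.cos(a),X[1]+r*np.sin(a),a*0+z]
    cv2.polylines(im,[np.int32(proj(f,C)*16)],True,(0,0,255),1,cv2.LINE_AA,4)
q=circ(fit(f,(311,131),58,.014,.053)[1],.053);C=np.c_[q[0]+.053*np.cos(a),q[1]+.053*np.sin(a),a*0+.014]
cv2.polylines(im,[np.int32(proj(f,C)*16)],True,(0,0,255),1,cv2.LINE_AA,4)
for z in(.056,):
    cv2.circle(im,tuple(int(v) for v in proj(f,[[q[0],q[1],z]])[0]),1,(255,0,0),-1)
cv2.imwrite("pics/w2.png",cv2.resize(im[70:260,100:370],None,fx=2.9,fy=2.9))
E
```

```text
lid [ 0.51925289 -0.13666465  0.05243406] 0.0003272563110618399
dish raw [ 0.50817108 -0.30250141  0.05207736]
dish [ 0.50952445 -0.30585536  0.05      ] 185 278
cam [ 0.45218415 -0.1637796   0.38001876]
```

View pics/w2.png

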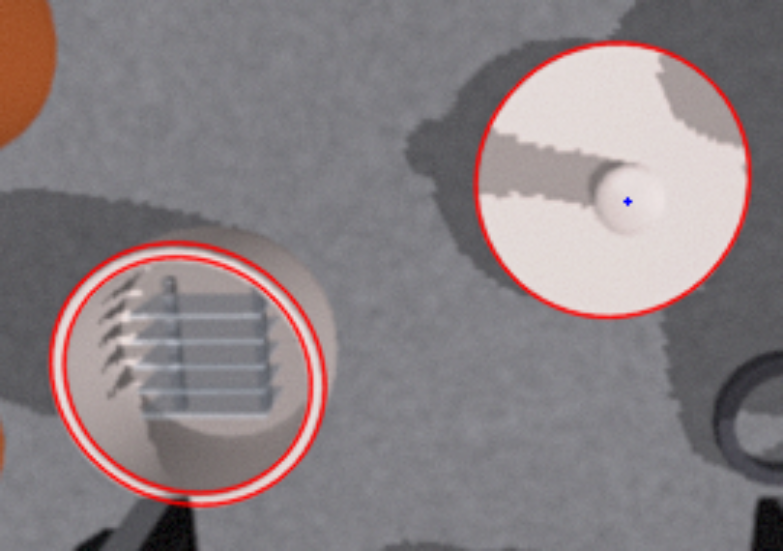

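Request:
{"fn": "play_rows", "kwargs": {"slide": [[-0.6, 2.0, 1.3], [-0.6, 3.5, 1.4], [-0.6, 3.5, 1.4], [-0.55, 3.0, 1.27], [0, 2.0, 0], [0, 0, 0], [0, 0, 0]], "yaw": [0, 0, 0, 0, 0, 0, 0], "grip": [-1, -1, -1, -1, -1, -1, -1]}}

```text
time: 3.25
tool_pos: [0.5197, -0.1372, 0.1099]
tool_rot: [-0.69, 0.69, -0.155, 0.155]
contact_force: [0.2, 0.2, 1.1]
gripper_width: 1.004
```

```bash
python3 - <<'E'
from plant import readout,cams
from h import *
s=readout.state();print(s["time"],s["tool_pos"],s["contact_force"]);R=tool(s)
f=wristf(s,cams.grab_frame("wrist"));im=f["image"][:,:,::-1].copy()
q=[.5193,-.1367];a=np.linspace(0,2*np.pi,60)
for r,z in((.053,.014),(.0125,.051)):
    C=np.c_[q[0]+r*np.cos(a),q[1]+r*np.sin(a),a*0+z]
    cv2.polylines(im,[np.int32(proj(f,C)*16)],True,(0,0,255),1,cv2.LINE_AA,4)
cv2.imwrite("pics/w3.png",im)
E
```

```text
3.25 [ 0.51965956 -0.13723175  0.10987904] [0.2137807  0.17414607 1.10681089]
```

View pics/w3.png

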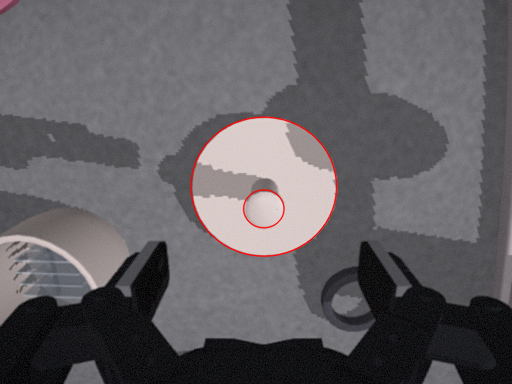

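Request:
{"fn": "play_rows", "kwargs": {"slide": [[0, 2.0, 0], [0, 2.5, 0], [0, 2.0, 0], [0, 1.4, 0], [0, 0, 0], [0, 0, 0], [0, 0, 0], [0, 0, 0], [0, 0, 0], [0, 0, 0], [0, 0, 0]], "yaw": [0, 0, 0, 0, 0, 0, 0, 0, 0, 0, 0], "grip": [-1, -1, -1, -1, -1, 0, 1, 1, 1, 1, 1]}}

```text
time: 4.4
tool_pos: [0.5202, -0.1377, 0.0312]
tool_rot: [0.69, -0.69, 0.154, -0.155]
contact_force: [-0.8, 1.1, 3.7]
gripper_width: 0.265
```

```bash
python3 - <<'E'
from plant import readout,cams
from h import *
s=readout.state();print(s["time"],s["tool_pos"],s["contact_force"],s["gripper_width"]);R=tool(s)
f=wristf(s,cams.grab_frame("wrist"));cv2.imwrite("pics/w4.png",f["image"][:,:,::-1])
E
```

```text
4.4 [ 0.52018252 -0.13773921  0.03116232] [-0.84354086  1.11237163  3.74108304] 0.2651201475469863
```

View pics/w4.png

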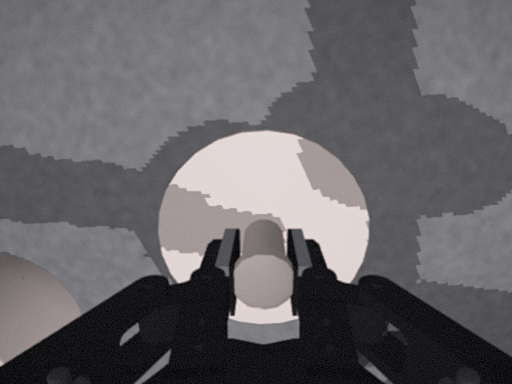

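Request:
{"fn": "play_rows", "kwargs": {"slide": [[0, -1.0, 0], [0, -2.0, 0], [0, -2.0, 0], [0, -2.0, 0], [0, -1.5, 0], [0.6, 0, -1.6], [1.2, 0, -3.0], [1.5, 0, -3.7], [1.5, 0, -3.7], [1.0, 0, -2.5], [0.5, 0, -1.2], [0, 0, 0]], "yaw": [0, 0, 0, 0, 0, 0, 0, 0, 0, 0, 0, 0], "grip": [1, 1, 1, 1, 1, 1, 1, 1, 1, 1, 1, 1]}}

```text
time: 5.65
tool_pos: [0.5089, -0.3075, 0.1151]
tool_rot: [0.69, -0.69, 0.156, -0.155]
contact_force: [0.1, -0.0, -2.1]
gripper_width: 0.266
```

Request:
{"fn": "play_rows", "kwargs": {"slide": [[0, 0, 0], [0, 0, 0], [0, 0, 0]], "yaw": [0, 0, 0], "grip": [1, 1, 1]}}

```text
time: 5.95
tool_pos: [0.5095, -0.3052, 0.1152]
tool_rot: [0.69, -0.69, 0.154, -0.154]
contact_force: [-0.3, -0.3, -1.7]
gripper_width: 0.266
```

```bash
python3 - <<'E'
from plant import readout,cams
from fit import *
s=readout.state();print(s["time"],s["tool_pos"],s["contact_force"],s["gripper_width"]);R=tool(s)
z=s["tool_pos"][2]-.0312
g=cams.grab_frame("wrist")
f=wristf(s,g);im=f["image"][:,:,::-1].copy()
q=[s["tool_pos"][0]-.0009,s["tool_pos"][1]+.001];a=np.linspace(0,2*np.pi,60)
for q,r,z in((q,.053,z+.014),([.5095,-.3059],.05,.06),([.5095,-.3059],.05,.0)):
    C=np.c_[q[0]+r*np.cos(a),q[1]+r*np.sin(a),a*0+z]
    cv2.polylines(im,[np.int32(proj(f,C)*16)],True,(0,0,255),1,cv2.LINE_AA,4)
cv2.imwrite("pics/w5.png",im)
f=cams.grab_frame("scene");cv2.imwrite("pics/s5.png",cv2.resize(f["image"][100:220,140:300,::-1],None,fx=4,fy=4))
E
```

```text
5.95 [ 0.50949193 -0.30518942  0.11518   ] [-0.3422543  -0.31208524 -1.70559954] 0.2655325765685066
```

View pics/w5.png

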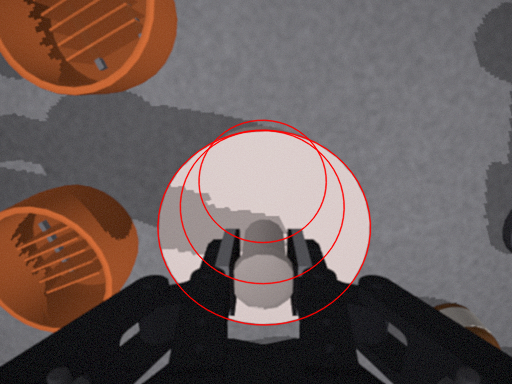

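View pics/s5.png

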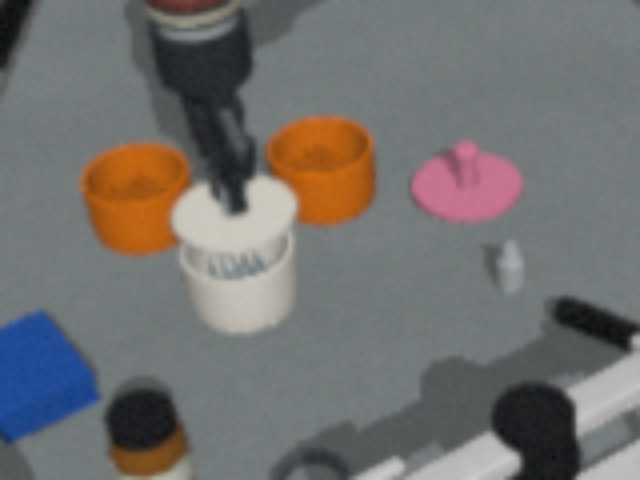

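Request:
{"fn": "play_rows", "kwargs": {"slide": [[0.1, 0.5, -0.1], [0.05, 1.0, 0], [0, 0.8, 0], [0, 0.4, 0], [0, 0.3, 0], [0, 0.1, 0], [0, 0, 0], [0, 0, 0]], "yaw": [0, 0, 0, 0, 0, 0, 0, 0], "grip": [1, 1, 1, 1, 1, 1, 1, 1]}}

```text
time: 6.85
tool_pos: [0.5105, -0.3083, 0.0847]
tool_rot: [-0.69, 0.69, -0.155, 0.155]
contact_force: [-0.8, -0.3, -1.9]
gripper_width: 0.263
```

```bash
python3 - <<'E'
from plant import readout,cams
from fit import *
s=readout.state();print(s["time"],s["tool_pos"],s["contact_force"],s["gripper_width"])
f=cams.grab_frame("scene");cv2.imwrite("pics/s6.png",cv2.resize(f["image"][100:220,140:300,::-1],None,fx=4,fy=4))
E
```

```text
6.85 [ 0.51051693 -0.30828791  0.08472001] [-0.81948522 -0.29544946 -1.93661453] 0.263169728005964
```

View pics/s6.png

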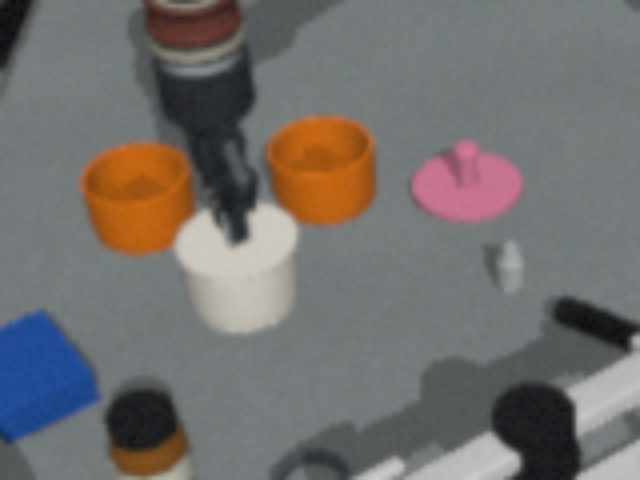

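Request:
{"fn": "play_rows", "kwargs": {"slide": [[0, 0.1, 0], [0, 0.1, 0], [0, 0, 0]], "yaw": [0, 0, 0], "grip": [1, 1, 1]}}

```text
time: 7.2
tool_pos: [0.5107, -0.3081, 0.0832]
tool_rot: [-0.69, 0.69, -0.155, 0.155]
contact_force: [-0.2, 2.7, 3.0]
gripper_width: 0.259
```

Request:
{"fn": "play_rows", "kwargs": {"slide": [[0, 0, 0], [0, 0, 0], [0, 0, 0], [0, 0, 0], [0, 0, 0], [0, -1.0, 0], [0, -2.0, 0], [0, -3.0, 0], [0, -3.0, 0], [0, -3.0, 0], [0, 0, 0], [0, 0, 0]], "yaw": [0, 0, 0, 0, 0, 0, 0, 0, 0, 0, 0, 0], "grip": [0.3, 0, -0.3, -0.6, -0.6, -0.6, -0.6, -0.6, -0.6, -0.6, -0.6, -0.6]}}

```text
time: 8.4
tool_pos: [0.5107, -0.3084, 0.2038]
tool_rot: [-0.69, 0.69, -0.154, 0.156]
contact_force: [-1.1, 1.0, -1.1]
gripper_width: 0.805
```

```bash
python3 - <<'E'
from plant import readout,cams
from fit import *
s=readout.state();print(s["time"],s["tool_pos"],s["contact_force"],s["gripper_width"],s["joint_pos"].round(2))
f=wristf(s,cams.grab_frame("wrist"));im=f["image"][:,:,::-1].copy()
c=proj(f,[[.51,-.306,.066]])[0].astype(int)
q=circ(fit(f,c,90,.066,.053)[1],.053);print("lid",q)
a=np.linspace(0,2*np.pi,60)
for q,r,z in((q,.053,.066),(q,.0125,.103),([.5095,-.3059],.05,.0)):
    C=np.c_[q[0]+r*np.cos(a),q[1]+r*np.sin(a),a*0+z]
    cv2.polylines(im,[np.int32(proj(f,C)*16)],True,(0,0,255),1,cv2.LINE_AA,4)
cv2.imwrite("pics/w7.png",im)
f=cams.grab_frame("scene");cv2.imwrite("pics/s7.png",cv2.resize(f["image"][100:220,140:300,::-1],None,fx=4,fy=4))
E
```

```text
8.4 [ 0.51074293 -0.30843245  0.20384314] [-1.10107827  0.97400998 -1.05604739] 0.8053365205578151 [-0.67  0.01  1.72 -0.    1.41 -1.8 ]
lid [ 0.50939688 -0.30748898  0.05246443]
```

View pics/w7.png

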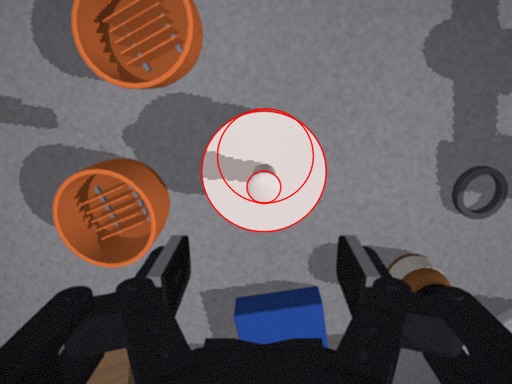

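View pics/s7.png

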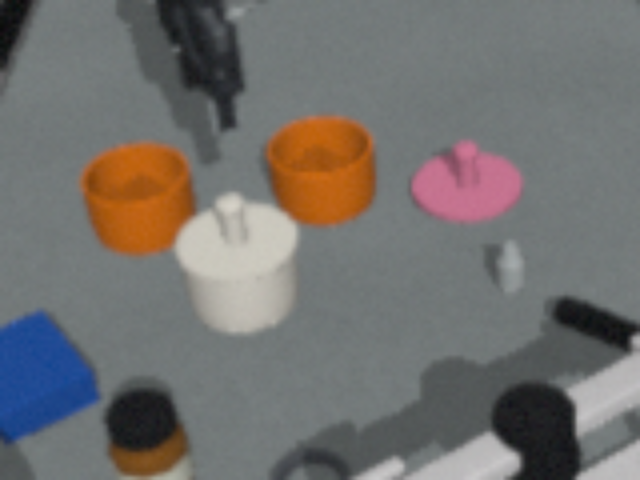

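Request:
{"fn": "play_rows", "kwargs": {"slide": [[0, -0.5, 0], [0, -0.5, 0], [0, -0.5, 0], [0, -0.5, 0], [0, -0.5, 0], [0, -0.5, 0], [0, -0.5, 0], [0, -0.5, 0], [0, -0.5, 0], [0, -0.5, 0], [0, 0, 0]], "yaw": [8, 8.2, 8.2, 8.2, 8.2, 8.2, 8.2, 8.2, 8.2, 8.2, 0], "grip": [-0.6, -0.6, -0.6, -0.6, -0.6, -0.6, -0.6, -0.6, -0.6, -0.6, -0.6]}}

```text
time: 9.6
tool_pos: [0.51, -0.3079, 0.2511]
tool_rot: [0.42, -0.42, 0.569, -0.568]
contact_force: [0.8, 0.6, 0.4]
gripper_width: 0.801
```

Request:
{"fn": "play_rows", "kwargs": {"slide": [[-2.5, 0, -0.9], [-4.0, 0, -1.4], [-4.6, 0, -1.6], [-4.6, 0, -1.6], [-4.6, 0, -1.6], [-4.6, 0, -1.6], [-4.6, 0, -1.6], [-4.6, 0, -1.6], [-4.6, 0, -1.6], [-3.0, 0, -1.2], [-2.2, 0, -0.8], [0, 0, 0]], "yaw": [0, 0, 0, 0, 0, 0, 0, 0, 0, 0, 0, 0], "grip": [-0.6, -0.6, -0.6, -0.6, -0.6, -0.6, -0.6, -0.6, -0.6, -0.6, -0.6, -0.6]}}

```text
time: 10.8
tool_pos: [0.4902, 0.1594, 0.2507]
tool_rot: [0.421, -0.423, 0.568, -0.567]
contact_force: [0.0, 0.0, -0.6]
gripper_width: 0.802
```

Request:
{"fn": "play_rows", "kwargs": {"slide": [[0, 0, 0], [0, 0, 0]], "yaw": [0, 0], "grip": [-0.6, -0.6]}}

```text
time: 11.0
tool_pos: [0.4912, 0.1562, 0.2516]
tool_rot: [0.42, -0.421, 0.569, -0.569]
contact_force: [-0.7, 0.2, 0.3]
gripper_width: 0.802
```

```bash
python3 - <<'E'
from plant import readout,cams
from fit import *
s=readout.state();print(s["time"],s["tool_pos"],s["contact_force"],s["gripper_width"],s["joint_pos"].round(2))
R=tool(s);print(np.degrees(np.arctan2(R[1,2],R[0,2])))
f=wristf(s,cams.grab_frame("wrist"));im=f["image"][:,:,::-1].copy()
cv2.imwrite("pics/w8.png",im)
E
```

```text
11.0 [0.49118279 0.15619643 0.25157062] [-0.66833901  0.20057717  0.27191689] 0.8020585825230014 [ 0.16 -0.22  1.85 -0.    1.51  0.46]
-17.106779372597575
```

View pics/w8.png

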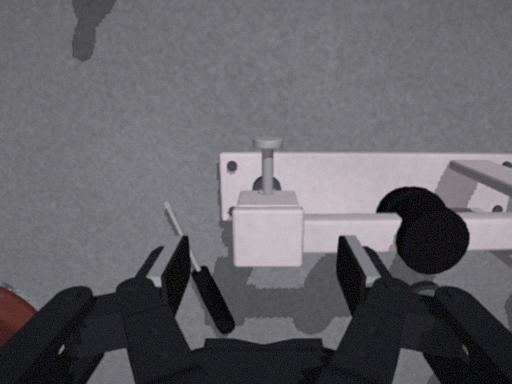

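```bash
cat > lat.py <<'E'
from plant import readout,cams
from fit import *
s=readout.state()
f=wristf(s,cams.grab_frame("wrist"));im=f["image"][:,:,::-1].copy()
cv2.imwrite("pics/w9.png",cv2.resize(im[120:290,190:330],None,fx=3.5,fy=3.5,interpolation=cv2.INTER_CUBIC))
R=tool(s)
def rel(P): return (P-s["tool_pos"])@R*100
P=plane(f,[[233.5,208.5],[302.5,208.5],[302,265.5],[237,265.5]],.151);print(P,P.mean(0));print("ball rel tool cm",rel(P.mean(0)))
P=plane(f,[[267.3,150],[267,170],[267,190]],.110);print("stem",P,rel(P))
P=plane(f,[[267.5,138]],.110+.013*0);print("flange",rel(P))
E
python3 lat.py
```

```text
[[0.46621454 0.14865709 0.151     ]
 [0.51610386 0.13323467 0.151     ]
 [0.50300422 0.0859777  0.151     ]
 [0.4530932  0.10143172 0.151     ]] [0.48460396 0.1173253  0.151     ]
ball rel tool cm [ 3.89554042 10.08091311  0.50937202]
stem [[0.50190943 0.1764093  0.11      ]
 [0.49658162 0.15985033 0.11      ]
 [0.49131526 0.14261969 0.11      ]] [[-2.26307916 14.1770236   0.42410898]
 [-0.52370932 14.17815144  0.40308723]
 [ 1.27803138 14.17930282  0.40773581]]
flange [[-3.27935029 14.1763635   0.43815083]]
```

View pics/w9.png

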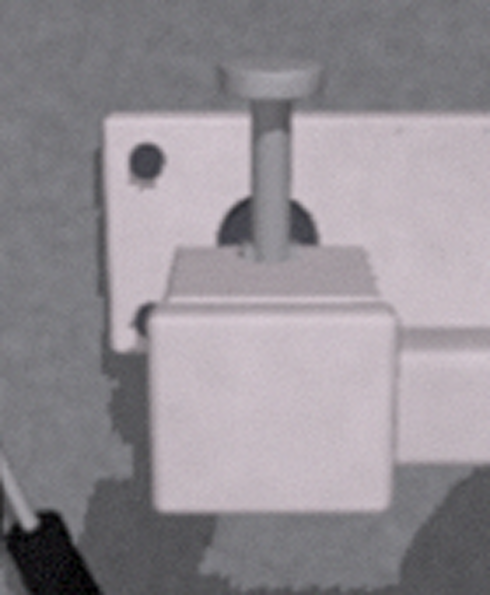

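Request:
{"fn": "play_rows", "kwargs": {"slide": [[-0.3, 1.5, 0.2], [-0.3, 2.5, 0.2], [0, 3.0, 0], [0, 3.0, 0], [0, 2.0, 0], [0, 1.0, 0], [0, 0, 0], [0, 0, 0]], "yaw": [0, 0, 0, 0, 0, 0, 0, 0], "grip": [-0.6, -0.6, -0.6, -0.6, -0.6, -0.6, -0.6, -0.6]}}

```text
time: 11.9
tool_pos: [0.4975, 0.1616, 0.1229]
tool_rot: [-0.42, 0.42, -0.569, 0.569]
contact_force: [0.9, -0.1, -0.0]
gripper_width: 0.798
```

```bash
python3 - <<'E'
from plant import readout,cams
from fit import *
s=readout.state();print(s["time"],s["tool_pos"],s["contact_force"],s["gripper_width"])
f=cams.grab_frame("wrist");cv2.imwrite("pics/w10.png",f["image"][:,:,::-1])
f=cams.grab_frame("scene");cv2.imwrite("pics/s10.png",cv2.resize(f["image"][150:280,230:370,::-1],None,fx=4,fy=4))
E
```

```text
11.9 [0.49746603 0.16158346 0.12292676] [ 0.90035817 -0.08734481 -0.03676486] 0.7984401574488023
```

View pics/w10.png

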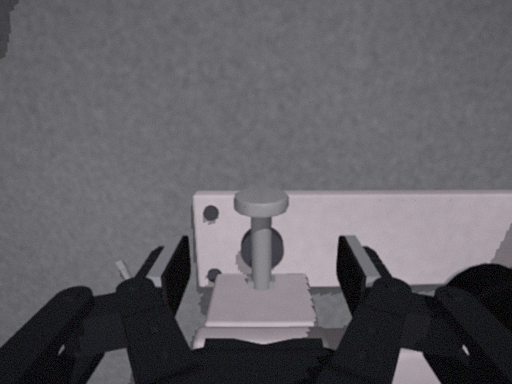

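View pics/s10.png

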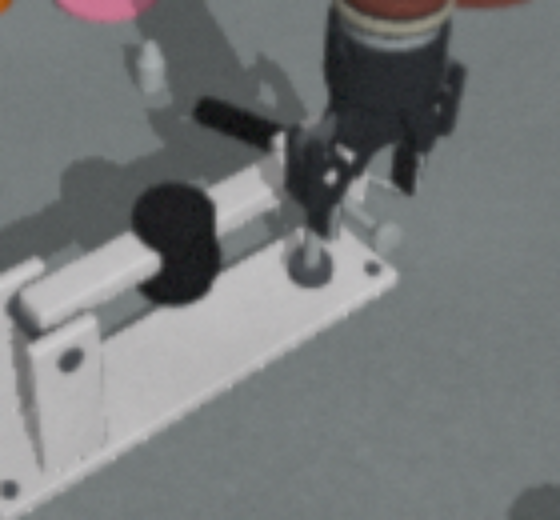

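```bash
python3 - <<'E'
from plant import readout,cams
from fit import *
s=readout.state();f=wristf(s,cams.grab_frame("wrist"));R=tool(s)
print((plane(f,[[262.5,216],[262,250],[261.5,290]],.110)-s["tool_pos"])@R*100)
print((plane(f,[[262,290]],.113)-s["tool_pos"])@R*100)
E
```

```text
[[-1.48394745  1.39530362  0.04588459]
 [ 0.3211009   1.39285287  0.01868389]
 [ 2.63256429  1.38972618 -0.01160809]]
[[2.4251078  1.09006857 0.01568108]]
```

Request:
{"fn": "play_rows", "kwargs": {"slide": [[0.2, 1.0, 0], [0, 1.0, 0], [0, 0, 0], [0, 0, 0], [0, 0, 0], [0, 0, 0], [0, 0, 0], [0, 0, 0], [0, 0, 0], [0, 0, 0]], "yaw": [0, 0, 0, 0, 0, 0, 0, 0, 0, 0], "grip": [-0.6, -0.6, -0.6, 0, 0.5, 1, 1, 1, 1, 1]}}

```text
time: 13.05
tool_pos: [0.4959, 0.16, 0.1027]
tool_rot: [0.42, -0.42, 0.569, -0.568]
contact_force: [-5.9, 1.1, 5.8]
gripper_width: 0.091
```

```bash
python3 - <<'E'
from plant import readout,cams
from fit import *
s=readout.state();print(s["time"],s["tool_pos"],s["contact_force"],s["gripper_width"])
f=cams.grab_frame("wrist");cv2.imwrite("pics/w11.png",f["image"][:,:,::-1])
E
```

```text
13.05 [0.49594324 0.1600028  0.10272109] [-5.93235672  1.05229098  5.84549654] 0.09070437559785217
```

View pics/w11.png

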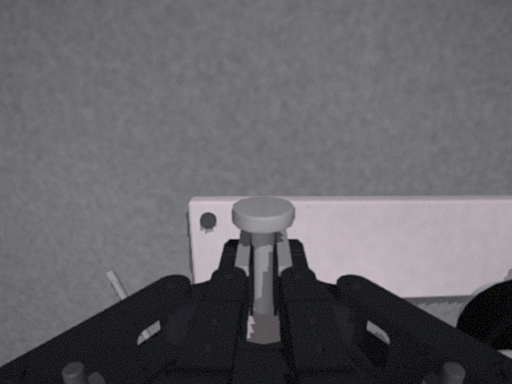

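Request:
{"fn": "play_rows", "kwargs": {"slide": [[-0.2, 0, 0], [-0.3, 0, 0], [-0.3, 0, 0], [-0.3, 0, 0], [-0.3, 0, 0], [-0.1, 0, 0], [0, 0, 0], [0, 0, 0]], "yaw": [0, 0, 0, 0, 0, 0, 0, 0], "grip": [1, 1, 1, 1, 1, 1, 1, 1]}}

```text
time: 13.9
tool_pos: [0.4998, 0.1726, 0.1026]
tool_rot: [-0.418, 0.422, -0.568, 0.569]
contact_force: [-8.2, -6.5, 7.9]
gripper_width: 0.092
```

```bash
python3 - <<'E'
from plant import readout,cams
from fit import *
s=readout.state();R=tool(s);print(s["time"],s["tool_pos"],s["contact_force"],s["contact_force"]@R,s["gripper_width"])
print("moved",(s["tool_pos"]-[.49594,.1600,.1027])@R*100)
f=cams.grab_frame("wrist");cv2.imwrite("pics/w12.png",f["image"][:,:,::-1])
E
```

```text
13.9 [0.49977819 0.17259696 0.10263191] [-8.17738235 -6.4730068   7.86799995] [ 8.62762004 -7.81558924 -5.92921241] 0.09186534354553466
moved [-1.31688520e+00  5.65611746e-04 -3.33588558e-03]
```

View pics/w12.png

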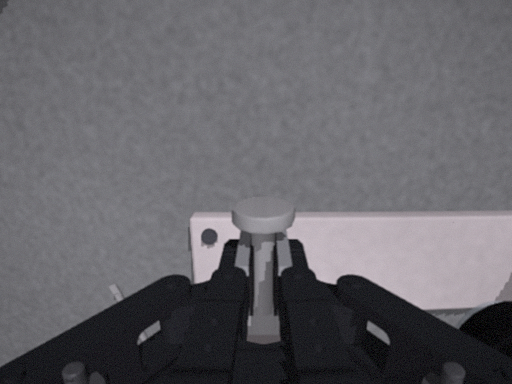

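Request:
{"fn": "play_rows", "kwargs": {"slide": [[-0.15, 0, 0], [0, 0, 0], [0, -0.4, -0.01], [0, -0.6, -0.02], [0, -0.68, -0.02], [0, -0.84, 0.03], [0, -0.84, 0.04], [0, 0, 0]], "yaw": [0, 0, 0, 0, 0, 0, 0, 0], "grip": [1, 1, 1, 1, 1, 1, 1, 1]}}

```text
time: 14.75
tool_pos: [0.5, 0.1731, 0.1345]
tool_rot: [-0.418, 0.422, -0.568, 0.57]
contact_force: [-3.2, -7.5, -2.4]
gripper_width: 0.087
```

```bash
python3 - <<'E'
from plant import readout,cams
from fit import *
s=readout.state();R=tool(s);print(s["time"],s["tool_pos"],s["contact_force"]@R,s["gripper_width"])
print("moved",(s["tool_pos"]-[.49594,.1600,.1027])@R*100)
f=cams.grab_frame("wrist");cv2.imwrite("pics/w13.png",f["image"][:,:,::-1])
f=cams.grab_frame("scene");cv2.imwrite("pics/s13.png",cv2.resize(f["image"][130:280,210:370,::-1],None,fx=4,fy=4))
E
```

```text
14.75 [0.49998778 0.17313927 0.13452037] [ 8.12981859  2.48006292 -0.81426001] 0.08737802192386576
moved [-1.35464248 -3.19069036 -0.00706739]
```

View pics/w13.png

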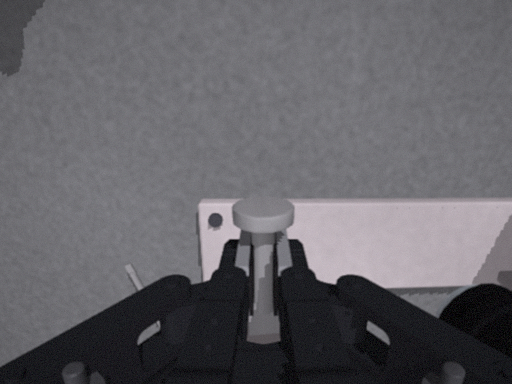

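View pics/s13.png

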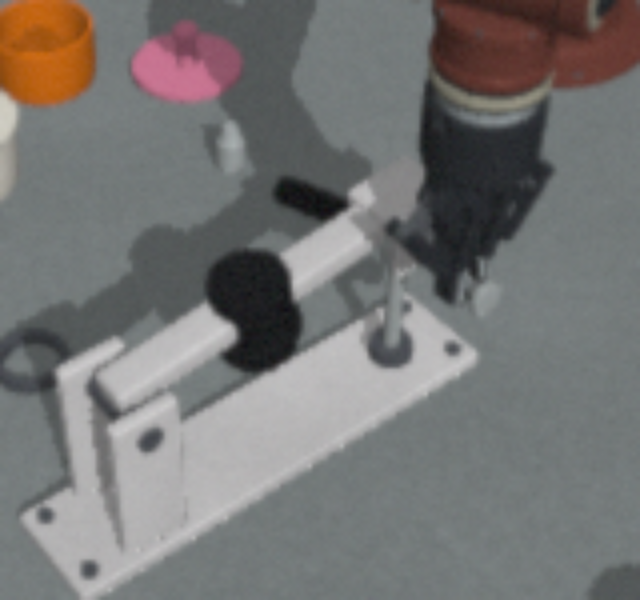

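Request:
{"fn": "play_rows", "kwargs": {"slide": [[0, -0.84, 0.09], [0, -0.84, 0.1], [0, -0.83, 0.15], [0, -0.82, 0.16], [0, -0.82, 0.2], [0, -0.81, 0.22], [0, -0.8, 0.26], [0, -0.6, 0.2], [0, -0.3, 0.1], [0, 0, 0], [0, 0, 0], [0, 0, 0]], "yaw": [0, 0, 0, 0, 0, 0, 0, 0, 0, 0, 0, 0], "grip": [1, 1, 1, 1, 1, 1, 1, 1, 1, 1, 1, 1]}}

```text
time: 16.05
tool_pos: [0.5124, 0.1691, 0.1993]
tool_rot: [0.416, -0.424, 0.569, -0.568]
contact_force: [-8.0, -5.5, -2.3]
gripper_width: 0.094
```

```bash
python3 - <<'E'
from plant import readout,cams
from fit import *
s=readout.state();R=tool(s);print(s["time"],s["tool_pos"],s["contact_force"]@R,s["gripper_width"],s["joint_vel"].round(3))
print("moved",(s["tool_pos"]-[.49594,.1600,.1027])@R*100)
f=cams.grab_frame("wrist");cv2.imwrite("pics/w14.png",f["image"][:,:,::-1])
f=cams.grab_frame("scene");cv2.imwrite("pics/s14.png",cv2.resize(f["image"][100:280,150:370,::-1],None,fx=3.3,fy=3.3))
f=cams.grab_frame("top");cv2.imwrite("pics/t14.png",f["image"][:,:,::-1])
E
```

```text
16.05 [0.51239807 0.16907469 0.19929781] [ 7.60960787  2.45069059 -5.96404572] 0.09398858241187971 [-0.001 -0.001  0.001 -0.     0.002 -0.001]
moved [-1.27540978 -9.67997906  1.23080831]
```

View pics/w14.png

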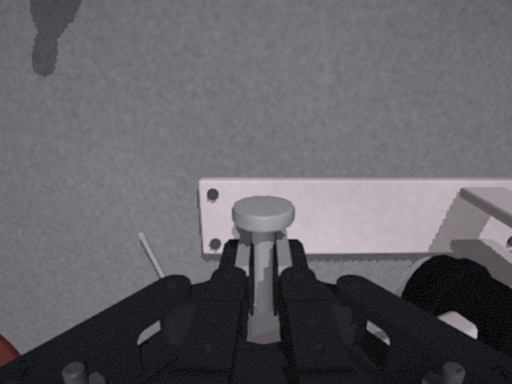

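View pics/s14.png

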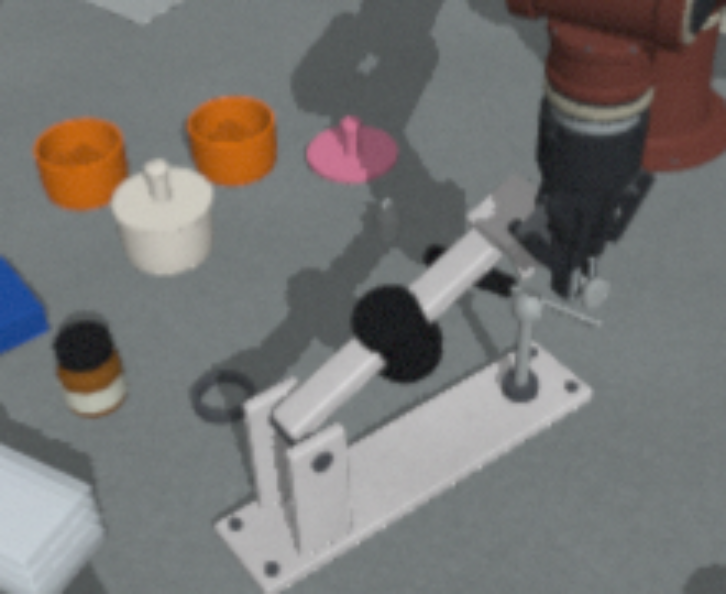

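View pics/t14.png

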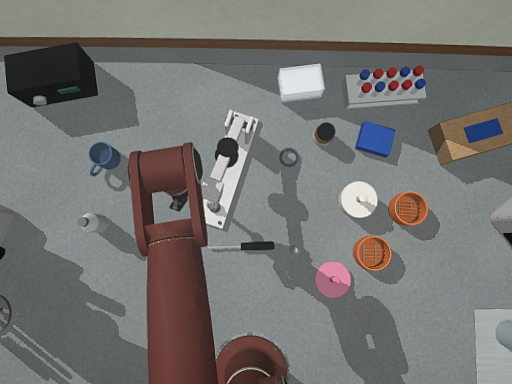

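```bash
python3 - <<'E'
from plant import workorder
print(workorder.job_done())
E
```

```text
the job is handed in; nothing more can be done
None
```

The lid is on the white dish, the condenser arm is being held up by its drawn latch, and I handed the job in at about 16 s of the 48 s allowed.

- **Lid:** After I let go it lay level on the dish, about 2 mm off the centre I measured for the dish beforehand. The pink lid and both orange dishes were left alone.
- **Latch:** I gripped the stem and drew it about 13 mm with the arm still down. The spring force was about 8 N, and the grip did not slip in the wrist images.
- **Arm:** I raised the coupler along its arc. At the last check the tool had gone up 97 mm, which puts the arm joint at about 0.41 rad by calculation. The robot's joints were still, and the fingers were still closed on the stem with about 10 N of force on the tool.
- **Bystanders:** In the last top and scene pictures, everything else looked to be where it started. I judged that by eye and did not measure it.

Two measurements disagreed slightly:
- The top and wrist cameras differed by 2–3 mm on the lid and dish positions.
- Two estimates of the stem's middle differed by about 4 mm.

Neither affected the result. No checks failed, but handing in gives no verdict.

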